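# Unlock the stall's cash box and hold the latch back

## Task

Take the key out of its wooden rest and push it fully home into the keyhole on top of the cash box; sticky pins block it part-way, so rock it to and fro until they give way. Then turn it a quarter turn clockwise, seen from above, so that the bolt draws back. The lock springs back when let go, so finish while still gripping the key and holding it turned; leave the tub, the card terminal and the stapler where they are.

Things in the scene. Friction and masses are not known exactly. Their poses are not given: they have to be found in the camera images.
- key_bow (a point): Centre of the loose 60 g key's black plastic bow (head): 30 mm wide (along its x), 10 mm thick (y, the way to grip it), 48 mm tall (z). The key starts upright, shank down, in the wooden rest. Under the bow is a round steel collar, 28 mm across, 3 mm thick; its underside lies 27 mm below this point, the key's tip 62 mm below it. The key is the same both ways round (half turn about z).
- key_collar (a point): Centre of the underside of the key's collar, which rests on the lock's top when the key is fully home; axes as the key's (z up, x along the width of bow and bit). Below it: a round shank, 4.8 mm thick, for 17 mm; a flat bit 16 mm wide (x), 5.6 mm thick (y), 10 mm tall; then a thinner nose, 1.6 mm thick, 16 mm wide, 8 mm tall, tapering to the tip in its last 5 mm.
- key_rest: Wooden block fixed to the counter, 80 (x) x 56 (y) x 45 mm high, origin under its centre. The key stands in a slot in the middle of its top, 18 (along its x) x 7.5 mm and 39 mm deep, with its collar resting on the block's top: the key must be raised 35 mm to come free.
- cashbox: Grey steel cash box fixed to the counter, 200 (x) x 160 (y) x 70 mm high, origin under its centre. On the middle of its lid stands a steel lock case, 76 x 56 mm, its flat top 100 mm above the counter, with the keyhole in its middle; a bolt and its keeper lie beside it to +x.
- keyhole (a point): Centre of the keyhole, level with the flat top of the lock case. Axes as the box. It is a straight slot along x, 20 x 11 mm, 15 mm deep, with a 2.5 mm funnel edge all round; below it the bit enters the plug. The key can turn right round only when its bit is below the slot, that is with its collar within 2 mm of the lock's top.
- keyhole_pins (a point): Point among the sticky pins, 6 mm below the keyhole's top, on its axis. Four flat-topped pins stand into the slot, 2.2 mm apart across it. The key's nose passes between them; its bit lands on them (collar 23 mm above the lock's top) and a straight push will not do. Twisting the key 0.35 rad each way there (or 2.2 mm side to side across the slot), pressing lightly, pushes them back; they stay back.
- lock_plug (a joint): Turn of the lock's plug, rad: 0 = locked (key slot in line with the keyhole, as at the start), grows clockwise seen from above, stops at -0.3 and 1.75. A return spring pulls it to 0, with 0.08 N m at a quarter turn. The bit has up to about 0.2 rad of play in it, so the key turns a little more than the plug.
- lock_bolt (a joint): How far the steel bolt on the lid, at the +x side of the lock case, is drawn back, m: 0 locked, 0.011 per radian of the plug.
- tub: Round pale closed tub, 88 mm across, 64 mm high, loose, to be left alone; origin under its centre.
- terminal: Card terminal, 165 x 78 x 50 mm, loose, to be left alone; origin under its centre, length along x.
- stapler: Stapler, 135 x 36 x 52 mm, loose, to be left alone; origin under its centre, length along x.
Things that resemble listed ones, but are neither listed nor needed, are in the scene too. Leave any pink or red look-alike of the part that bears key_bow alone.

How it is judged (in metres and radians):
On the way, in this order (a step that is already met when the one before it is completed fails the run):
1. the key is out of its rest, held clear above it (z of key_collar in the frame of key_rest above 0.082 m and contact force between the fingers and key above 0.5 N), for 0.1 s.
2. the key is fully home in the keyhole, not yet turned (horizontal distance between key_collar and keyhole below 0.007 m and z of key_collar in the frame of keyhole below 0.0025 m and angle between key_collar's own z axis and vertical below 0.15 rad and value of joint lock_plug below 0.6 rad), for 0.1 s.
At the end, for the whole second after the job is handed in: The fingers still grip the key (more than 1 N), the key is home in the keyhole (collar within 4 mm of the lock's top and 7 mm of the keyhole's axis, upright within 0.15 rad) and the plug is held turned clockwise by more than 1.3 rad (a quarter turn is 1.57), through the last second (value of joint lock_plug above 1.3 rad and horizontal distance between key_collar and keyhole below 0.007 m and z of key_collar in the frame of keyhole below 0.004 m and angle between key_collar's own z axis and vertical below 0.15 rad and contact force between the fingers and key above 1 N); the arm keeps its last pose, push and grip.
It fails at once if the tub, terminal or stapler is moved more than 25 mm (distance of any of tub, terminal, stapler from where it was at the start of the episode above 0.025 m).
It also fails if it takes over 58 s, if anything falls off the work surface, if the arm or the gripper's body presses on something with over 40 N, if the wrist force passes 120 N, or if a joint passes its speed limit or range.

## Robot

A 6-joint arm with a two-finger parallel gripper is mounted at the origin on the work surface. World frame = base frame: x ahead of the robot, y to its left, z up, the work surface at z = 0. Lengths are in mm, angles in rad, forces in N, time in s.
With the tool pointing down it reaches from about 350 to 975 mm from the base axis. Payload 7.1 kg.
Tool frame: the origin (TCP) lies on the front face of the gripper's body, between the roots of the fingers; the fingertips stand 80 mm ahead of it and the grasp point (between the pads) lies 61 mm ahead of it (ctrl.tcp_to_grasp is the distance from the TCP to the grasp point, in mm); z points along the fingers, y is the direction in which the jaws open and shut (so a half turn about z gives the same grasp; the last joint's range is limited). The gripper opens to 88 mm and grips with 3 to 60 N. Pads are 20 mm wide; open, the fingers measure 115 mm over their backs; the gripper's body (75 mm by 178 mm) begins 61 mm behind the grasp point.
Start: joints at [1.112, 0.423, 1.63, -0, 1.089, -0.019], TCP at [266.067, 565.521, 302.675] pointing down, gripper open.
Joint ranges: [-3, 3], [-0.9, 2.11], [0.09, 2.58], [-1.31, 4.45], [0.11, 2.69], [-2.54, 2.54]. Speed limits (rad/s): [2.39, 2.39, 3.01, 3.14, 3.14, 3.14].

## Interface

Orientations are given as a rotation vector (axis times angle).
In Python, from workcell import telemetry, get_image, ctrl gives the robot as it stands.
- The arm moves only by the tool send_rows, never from a script. Its argument "rows" is a list of rows, each a list of 5 numbers: the shift along the tool's x, y, z in m, then the turn about the tool's z in rad, then the opening, from -1 (shut) to 1 (fully open). A call has 1 to 5 rows; each row shifts and turns the commanded pose from where the row before left it, along the tool's axes as they then stand; what a row does not reach is not made up. A row lasts 1/10 s, in which the tool goes at most 50 mm and 8.59 degrees, less where a joint would pass 70% of its speed; a pose out of reach is approached as far as the arm can. A call with a gripper value outside its range is refused whole. The fingers move at their own pace and stop on an object; the grip force is fixed at half the most. Time passes only in rows, so rows that do not move let the fingers close. It gives the time, the measured TCP pose, the force and the opening at its end, in the units of the state.
- telemetry.get_obs(): the state, without advancing time (a new reading comes with each control period).
- get_image(name): name is "scene" or "top" or "wrist"; returns a dict with "color" (420x560x3 uint8, blue, green, red), "z_map" (420x560 float32, mm along the optical axis (not along the pixel's ray), 0 where there is no reading), "camera_matrix" (3x3 intrinsics, pixels), "k1" (the pictures are not rectified: a ray, as slopes to the right and down, at radius r is drawn at 1 + k1 r^2 times it, then the intrinsics apply), "rvec" (rotation vector, rad) and "tvec" (3), from world to camera coordinates, as OpenCV has them. Camera axes: x right, y down, z forward; pixel columns grow to the right and rows downward; lengths in mm; the calibration is good to about 2 mm. A picture is of the moment at which its call begins.
- ctrl.close_job(): hands the job in, once; it reports no verdict.
The state is a dict: "t": time; "qpos": joint angles; "qvel": joint speeds; "joint_torque": joint torques, N m; "ee_pos": TCP position; "orientation": TCP orientation; "ft_force": force on the tool from outside, world axes, zero at the start; "moment": the same for the moment, N m; "width": finger opening in mm.
Only numpy, scipy, OpenCV 4.12 (cv2) and the standard library are available. Lean on these libraries where they do the work, as an engineer would, in place of code of your own. Each camera call takes 0.05 s, during which the arm holds its last target.

## Working session

There is one attempt and no reset: what is moved stays moved. The work goes in short steps, Python scripts to look and compute and a tool call to move; the robot and the scene stay as the last step left them, time stands still between calls to the robot, and variables do not carry over. Pictures are saved under pics/ and viewed, and the job is handed in when it is done.

Besides the shell and the picture viewer there is one more tool, called in YAML: its name, and indented under it one key for each argument. send_rows: Moves the arm, as the interface text tells. Its arguments: {"type":"object","properties":{"rows":{"type":"array"}},"required":["rows"]}

```bash
mkdir -p pics; ls; python3 - <<'E'
from workcell import telemetry, get_image, ctrl
import cv2
print(telemetry.get_obs()); print(ctrl.tcp_to_grasp)
for n in ("scene","top","wrist"):
    d=get_image(n); cv2.imwrite(f"pics/{n}0.png",d["color"]); print(n,d["camera_matrix"],d["k1"],d["rvec"],d["tvec"])
E
```

```text
pics
{'t': 0.0, 'qpos': array([ 1.11199265e+00,  4.23830738e-01,  1.63067245e+00, -1.73635885e-05,
        1.08861791e+00, -1.89896389e-02]), 'qvel': array([ 0.00081042, -0.00142045, -0.00107762,  0.0019032 ,  0.00035021,
        0.00121799]), 'joint_torque': array([-2.02216164e-03, -5.44619393e+01, -2.73663676e+01,  6.42275345e-02,
        2.28951301e-02, -1.75363753e-04]), 'ee_pos': array([265.88995516, 565.14458536, 301.91481612]), 'orientation': array([-6.85215320e-01, -3.06559952e+00,  2.33814188e-03]), 'ft_force': array([ 0.32221114, -0.15446617, -0.24190063]), 'moment': array([-0.00315974,  0.01564535, -0.01652971]), 'width': 87.59314779926845}
61.3
scene [[411.77784532   0.         278.91946035]
 [  0.         411.77784532 205.58142806]
 [  0.           0.           1.        ]] -0.001160876896704526 [ 2.08376167  1.61355361 -0.4831064 ] [-105.006348   -363.65014088 1222.3247035 ]
top [[383.42447618   0.         273.08083883]
 [  0.         383.42447618 208.15607814]
 [  0.           0.           1.        ]] -0.09450038724830544 [ 2.09454478 -2.15135175  0.1808198 ] [ -9.68310538 540.79075379 889.55895585]
wrist [[297.59516881   0.         279.33578705]
 [  0.         297.59516881 209.66651556]
 [  0.           0.           1.        ]] 0.005438955874742969 [-2.42364993 -1.53752949 -0.23662399] [-624.54445495  -36.44082754  391.83034568]
```

View pics/scene0.png

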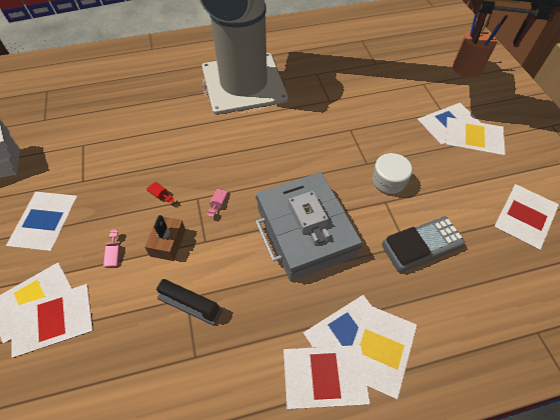

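View pics/top0.png

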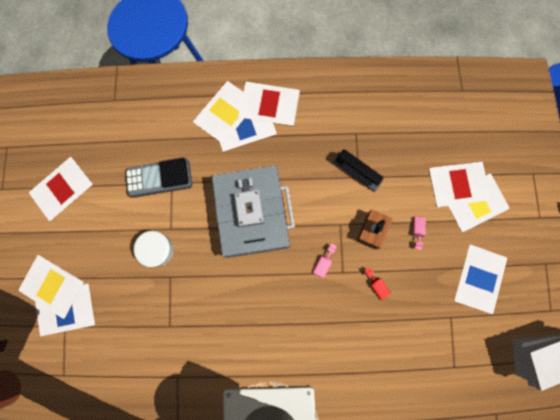

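View pics/wrist0.png

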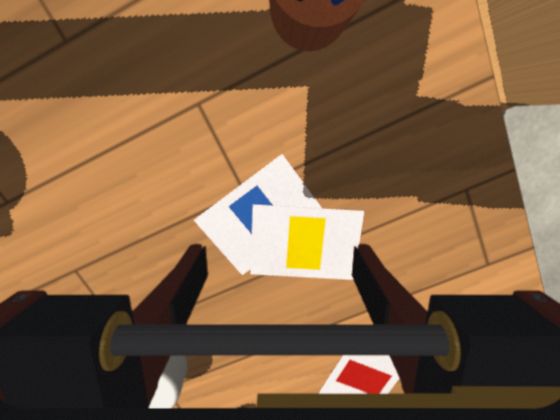

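The top view shows the base at the bottom, world +x up and +y left. Candidates for the key:
- Black bow in the wooden rest: top (377,228), scene (161,228).
- Pink look-alikes: top (419,230) and (325,260).
- Red look-alike: top (377,284).

I choose the black one in the wooden rest, and next I check it in close crops and measure it.

```bash
cat > h.py <<'E'
import numpy as np, cv2
from workcell import telemetry, get_image, ctrl
def pose(d):
    R=cv2.Rodrigues(np.array(d["rvec"],float))[0]; return R,np.array(d["tvec"],float).ravel()
def slopes(d,uv):
    K=d["camera_matrix"]; uv=np.atleast_2d(np.array(uv,float))
    return cv2.undistortPoints(uv[:,None,:],np.array(K),np.array([d["k1"],0,0,0,0.]))[:,0]
def plane(d,uv,z):
    R,t=pose(d); s=slopes(d,uv); r=np.c_[s,np.ones(len(s))]@R; c=-R.T@t
    return c+r*((z-c[2])/r[:,2])[:,None]
def proj(d,P):
    return cv2.projectPoints(np.array(P,float).reshape(-1,1,3),np.array(d["rvec"],float),np.array(d["tvec"],float),np.array(d["camera_matrix"]),np.array([d["k1"],0,0,0,0.]))[0][:,0]
def cloud(d):
    z=d["z_map"]; h,w=z.shape; v,u=np.mgrid[:h,:w]; s=slopes(d,np.c_[u.ravel(),v.ravel()])
    R,t=pose(d); p=np.c_[s,np.ones(len(s))]*z.reshape(-1,1); return ((p-t)@R).reshape(h,w,3)
def crop(d,x0,y0,x1,y1,k,name):
    cv2.imwrite("pics/"+name,cv2.resize(d["color"][y0:y1,x0:x1],None,fx=k,fy=k,interpolation=cv2.INTER_CUBIC))
E
python3 - <<'E'
from h import *
t=get_image("top"); s=get_image("scene")
crop(t,340,195,410,265,8,"t_rest.png"); crop(t,205,160,300,260,6,"t_box.png")
crop(s,130,200,200,270,8,"s_rest.png"); crop(s,250,165,370,285,5,"s_box.png")
print(plane(t,[[377,230],[249,207]],[45.])); 
c=cloud(t)
for n,(u,v) in dict(rest=(376,228),lock=(249,207),box=(235,230),table=(320,210)).items(): print(n,c[v,u])
E
cd pics; python3 -c "
import cv2,numpy as np
a=[cv2.resize(cv2.imread(f),(400,300 if 0 else 400)) for f in ('t_rest.png','s_rest.png')]
cv2.imwrite('m1.png',np.hstack(a))
a=[cv2.resize(cv2.imread(f),(400,400)) for f in ('t_box.png','s_box.png')]
cv2.imwrite('m2.png',np.hstack(a))"
```

```text
[[ 479.7525878  -276.30098171   45.        ]
 [ 545.52288901   35.02971253   45.        ]]
rest [ 482.25823577 -268.79669198   65.51087726]
lock [544.44054329  34.61694841  50.80595604]
box [486.2180293   67.2115714   70.95319079]
table [ 540.69814144 -144.17238658    1.5743078 ]
```

View pics/m1.png

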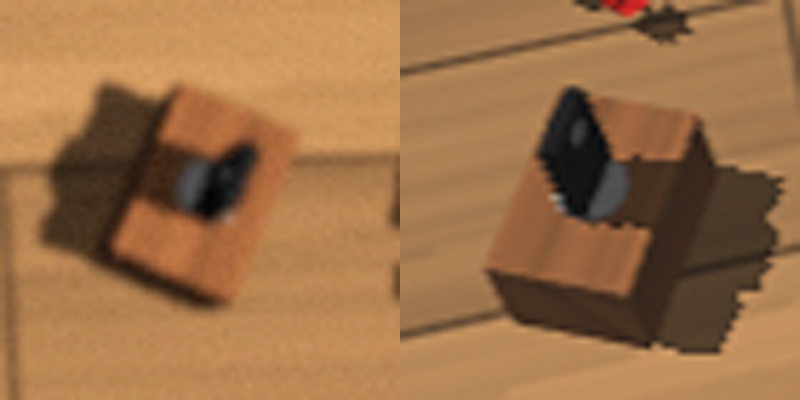

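View pics/m2.png

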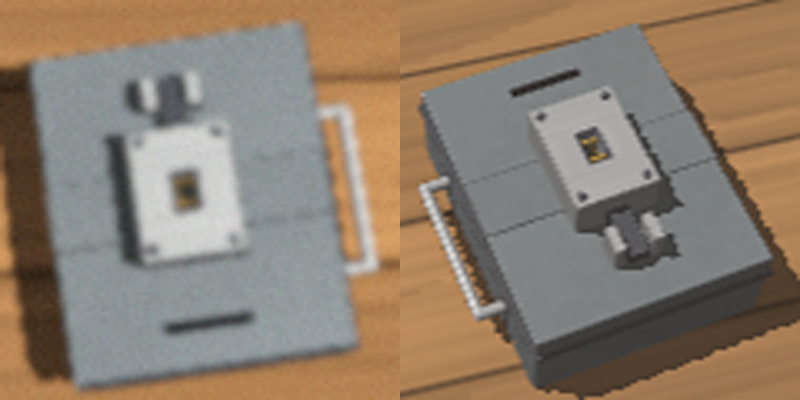

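Confirmed: the black bow and steel collar stand in the wooden rest (top (376,228)). The keyhole is the dark slot with brass pins at top (249,207), and the bolt lies toward +x. Next I take coarse poses for both.

```bash
python3 - <<'E'
from h import *
t=get_image("top"); s=get_image("scene")
hsv=cv2.cvtColor(t["color"],cv2.COLOR_BGR2HSV)
# rest corners by hand (crop) 
q=np.array([(180,85),(300,135),(235,305),(110,245)])/5.714+[340,195]
P=plane(t,q,45); print("rest top",P.round(1),P.mean(0)); e=(P[0]+P[1]-P[2]-P[3]); print("restx ang",np.arctan2(e[1],e[0]), np.linalg.norm(e)/2)
q=np.array([(118,135),(225,122),(246,252),(142,265)])/[400/95,4]+[205,160]
P=plane(t,q,100); print("lock",P.round(1),P.mean(0)); e=P[0]+P[1]-P[2]-P[3]; print("box ang",np.arctan2(e[1],e[0]),np.linalg.norm(e)/2)
q=np.array([(600,88),(658,167),(583,225),(531,112)],float)
q=(q-[400,0])/[400/120,400/120]+[250,165]; P=plane(s,q,100);print("scene lock",P.round(1),P.mean(0))
k=plane(s,[(593-400)/3.333+250,145/3.333+165],100); print("hole scene",k, "top",plane(t,[185/4.2105+205,190/4+160],100))
E
```

```text
rest top [[ 529.9 -266.2   45. ]
 [ 506.7 -316.9   45. ]
 [ 434.7 -283.3   45. ]
 [ 461.8 -231.4   45. ]] [ 483.27992918 -274.45704125   45.        ]
restx ang -0.4542798489379695 77.94832735332454
lock [[567.7  68.  100. ]
 [573.8   8.5 100. ]
 [497.   -1.5 100. ]
 [491.   55.4 100. ]] [532.37665012  32.60950822 100.        ]
box ang 0.14611798137685225 77.5786550526068
scene lock [[493.9  48.8 100. ]
 [560.3  66.1 100. ]
 [588.3   9.4 100. ]
 [500.9   0.9 100. ]] [535.88169635  31.30605083 100.        ]
hole scene [[534.74435995  31.83918758 100.        ]] top [[534.09751366  31.28071743 100.        ]]
```

```bash
cat >> h.py <<'E'
def tool():
    o=telemetry.get_obs(); return o,cv2.Rodrigues(np.array(o["orientation"]))[0],np.array(o["ee_pos"])
def yaw(R): return np.arctan2(R[1,0],R[0,0])
def to(x,y,z,psi=None):
    o,R,p=tool(); d=R.T@(np.array([x,y,z])-p); 
    print("t",round(o["t"],2),"pos",p.round(1),"yaw",round(yaw(R),3),"shift mm",d.round(1), "turn", None if psi is None else round((yaw(R)-psi+np.pi)%(2*np.pi)-np.pi,3),"tilt",np.arccos(-R[2,2]).round(4),"F",o["ft_force"].round(1),"w",round(o["width"],1))
E
python3 - <<'E'
from h import *
w=get_image("wrist");o,R,p=tool();Rc,t=pose(w);c=-Rc.T@t
print("cam in tool",R.T@(c-p),"view dir in tool",R.T@Rc[2],"cam x in tool",R.T@Rc[0])
to(482,-274,260,2.69)
E
```

```text
cam in tool [ 83.9030257    0.69400314 -80.95351332] view dir in tool [-0.30394516 -0.00109045  0.9526889 ] cam x in tool [-6.94362235e-04  9.99999333e-01  9.23075465e-04]
t 0.4 pos [266.  565.5 302.6] yaw 2.702 shift mm [-552.8 -667.6   42.7] turn 0.012 tilt 0.0002 F [-0.1 -0.4  0.3] w 87.6
```

send_rows:
  rows:
    - [-0.028,-0.033,0,0,1]
    - [-0.028,-0.033,0,0,1]
    - [-0.028,-0.033,0,0,1]
    - [-0.028,-0.033,0,0,1]
    - [-0.028,-0.033,0,0,1]

```text
t: 0.9
ee_pos: [322.6, 355.1, 302.8]
orientation: [0.685, 3.066, 0.0]
ft_force: [-0.4, -0.2, 0.8]
width: 87.9
```

send_rows:
  rows:
    - [-0.028,-0.033,0,0,1]
    - [-0.028,-0.033,0,0,1]
    - [-0.028,-0.033,0,0,1]
    - [-0.028,-0.033,0,0,1]
    - [-0.028,-0.033,0,0,1]

```text
t: 1.4
ee_pos: [379.1, 146.1, 303.0]
orientation: [0.685, 3.065, 0.001]
ft_force: [1.2, -0.3, 0.2]
width: 87.7
```

```bash
python3 - <<'E'
from h import *
to(482,-274,260,2.69)
E
```

```text
t 1.4 pos [379.1 146.1 303. ] yaw 2.702 shift mm [-271.8 -336.4   43. ] turn 0.012 tilt 0.0009 F [ 1.2 -0.3  0.2] w 87.7
```

send_rows:
  rows:
    - [-0.027,-0.0335,0,0,1]
    - [-0.027,-0.0335,0,0,1]
    - [-0.027,-0.0335,0,0,1]
    - [-0.027,-0.0335,0,0,1]
    - [-0.027,-0.0335,0,0,1]

```text
t: 1.9
ee_pos: [429.9, -63.2, 303.0]
orientation: [0.685, 3.065, 0.0]
ft_force: [0.3, 0.9, -0.7]
width: 87.9
```

send_rows:
  rows:
    - [-0.027,-0.033,0.008,0,1]
    - [-0.027,-0.033,0.008,0,1]
    - [-0.027,-0.033,0.008,0,1]
    - [-0.027,-0.033,0.008,0,1]
    - [-0.024,-0.03,0.008,0.012,1]

```text
t: 2.4
ee_pos: [480.5, -266.3, 262.5]
orientation: [0.705, 3.061, -0.0]
ft_force: [1.2, -0.3, -0.5]
width: 88.1
```

send_rows:
  rows:
    - [0,0,0,0,1]
    - [0,0,0,0,1]

```text
t: 2.6
ee_pos: [479.9, -264.5, 262.2]
orientation: [-0.706, -3.06, -0.001]
ft_force: [-0.2, 0.3, -0.8]
width: 88.2
```

```bash
python3 - <<'E'
from h import *
to(482,-274,260,2.69)
w=get_image("wrist"); cv2.imwrite("pics/w1.png",w["color"])
E
```

```text
t 2.6 pos [ 479.9 -264.5  262.2] yaw 2.688 shift mm [-6.1 -7.6  2.2] turn -0.002 tilt 0.0012 F [-0.2  0.3 -0.8] w 88.2
```

View pics/w1.png

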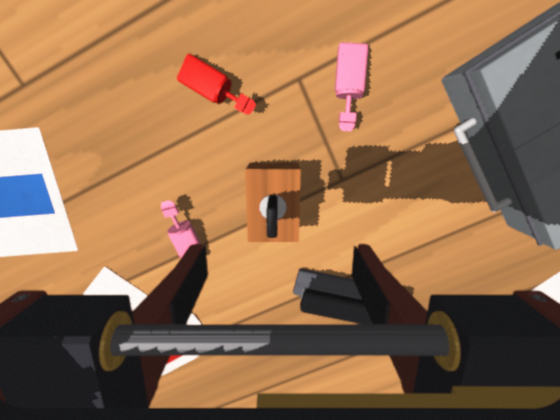

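The wrist view shows the rest at (273,204) with the black bow over its collar at (272,210), nearly aligned with the tool. The stapler is at (340,295) and low. Now I measure precisely.

```bash
python3 - <<'E'
from h import *
w=get_image("wrist"); crop(w,230,150,320,255,7,"w1c.png")
g=cv2.cvtColor(w["color"],cv2.COLOR_BGR2HSV)
m=((g[...,2]<70)).astype(np.uint8); 
n,l,st,ce=cv2.connectedComponentsWithStats(m[185:250,250:295])
for i in range(1,n): 
    if st[i,4]>20: print(st[i]+[250,185,0,0,0],ce[i]+[250,185])
c=cloud(w)
for v in range(190,245,5): print(v,[f"{c[v,u,2]:.0f}" for u in range(250,300,4)])
E
```

```text
[267 195  10  42 384] [271.40364583 215.5859375 ]
190 ['45', '44', '45', '43', '42', '45', '43', '45', '43', '44', '45', '44', '44']
195 ['44', '44', '44', '44', '44', '53', '52', '44', '44', '44', '46', '44', '45']
200 ['44', '43', '43', '47', '47', '72', '71', '46', '46', '43', '43', '44', '43']
205 ['44', '44', '44', '47', '79', '89', '87', '47', '48', '44', '44', '44', '44']
210 ['43', '44', '44', '47', '94', '96', '94', '47', '48', '44', '43', '44', '45']
215 ['44', '43', '45', '47', '93', '94', '95', '48', '47', '44', '44', '44', '45']
220 ['43', '45', '44', '44', '93', '94', '94', '43', '44', '44', '45', '44', '44']
225 ['44', '44', '44', '44', '93', '95', '93', '45', '44', '44', '44', '44', '44']
230 ['45', '44', '44', '45', '93', '95', '96', '43', '44', '43', '44', '43', '45']
235 ['43', '44', '45', '44', '93', '95', '95', '45', '44', '44', '44', '45', '44']
240 ['44', '45', '45', '44', '43', '45', '43', '44', '44', '44', '45', '45', '-1']
```

View pics/w1c.png

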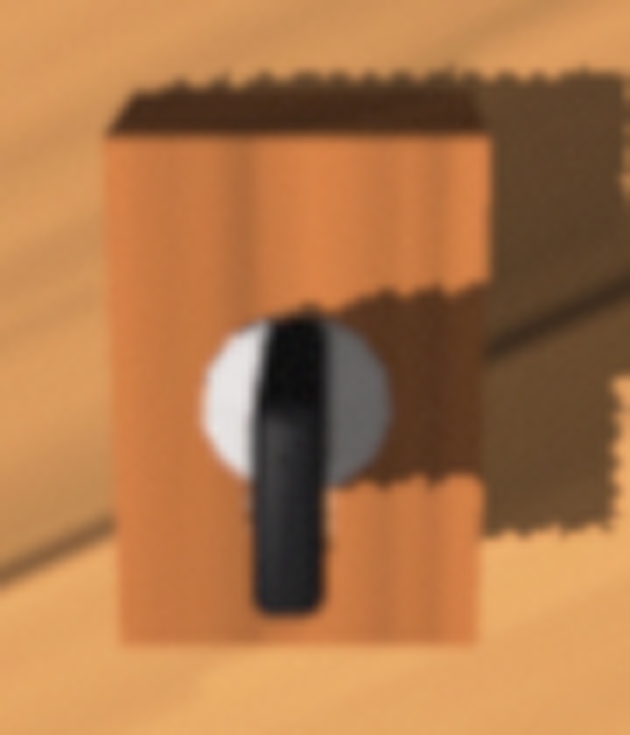

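```bash
python3 - <<'E'
from h import *
w=get_image("wrist")
f=lambda a:np.array(a)/7+[229.5,149.5]
top=plane(w,f([(106,135),(490,135),(480,645),(120,645)]),45.); print("block",top.round(1),top.mean(0)); e=top[0]+top[1]-top[2]-top[3]; print(np.arctan2(e[1],e[0]),np.linalg.norm(e)/2)
b=plane(w,f([(256,410),(328,410),(323,612),(254,612)]),96.); print("bow top",b.round(1),b.mean(0)); e=b[0]+b[1]-b[2]-b[3]; print(np.arctan2(e[1],e[0]),np.linalg.norm(e)/2,np.linalg.norm(b[0]-b[1]))
print("collar",plane(w,f([(296,404)]),48.))
c=cloud(w); m=(c[...,2]>89)&(c[...,2]<100); m[:190]=0;m[245:]=0;m[:,:255]=0;m[:,290:]=0
P=c[m][:,:2].astype(np.float32); r=cv2.minAreaRect(P); print("cloud rect",r,P.mean(0))
x,y=b.mean(0)[:2]; to(x,y,140)
E
```

```text
block [[ 435.9 -280.3   45. ]
 [ 460.1 -230.5   45. ]
 [ 532.  -265.3   45. ]
 [ 507.5 -315.8   45. ]] [ 483.89939971 -272.98385888   45.        ]
2.6860300788762146 79.91028417748964
bow top [[ 469.2 -270.4   96. ]
 [ 473.1 -262.3   96. ]
 [ 497.3 -274.8   96. ]
 [ 493.4 -282.8   96. ]] [ 483.26869731 -272.58824488   96.        ]
2.664738802795552 27.2178537937111 8.97250154404389
collar [[ 483.47883774 -273.20164217   48.        ]]
cloud rect ((483.15386962890625, -273.19775390625), (10.058703422546387, 28.919967651367188), 63.81311798095703) [ 482.71826 -272.8173 ]
t 2.75 pos [ 480.  -263.   262.9] yaw 2.691 shift mm [ -7.1  -7.2 122.9] turn None tilt 0.0003 F [-0.9 -0.   0.4] w 87.8
```

send_rows:
  rows:
    - [-0.007,-0.007,0.03,0.004,1]
    - [0,0,0.03,0,1]
    - [0,0,0.02,0,1]
    - [0,0,0,0,1]

```text
t: 3.15
ee_pos: [482.2, -271.5, 180.7]
orientation: [-0.706, -3.056, -0.002]
ft_force: [-0.2, -0.4, 1.0]
width: 88.1
```

```bash
python3 - <<'E'
from h import *
for i in range(3): get_image("wrist"); to(483.4,-272.9,136,2.686)
w=get_image("wrist"); cv2.imwrite("pics/w2.png",w["color"])
E
```

```text
t 3.2 pos [ 483.  -272.2  182.2] yaw 2.687 shift mm [-0.8 -0.5 46.2] turn 0.001 tilt 0.0023 F [-0.6 -0.5 -0.4] w 87.5
t 3.25 pos [ 483.7 -272.7  183.3] yaw 2.687 shift mm [ 0.2 -0.3 47.3] turn 0.001 tilt 0.0001 F [-0.6  1.2  0. ] w 87.9
t 3.3 pos [ 484.1 -273.1  183.9] yaw 2.687 shift mm [ 0.8 -0.1 47.9] turn 0.001 tilt 0.0014 F [ 0.2  0.4 -0.7] w 88.1
```

View pics/w2.png

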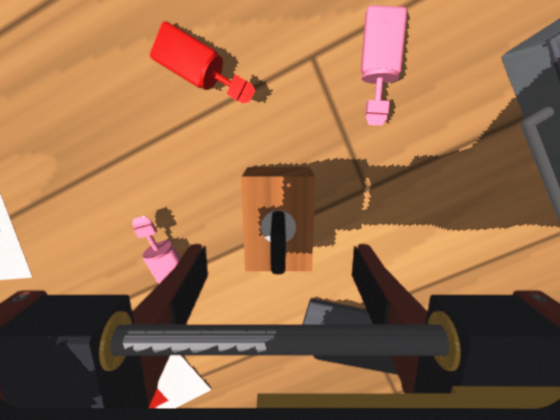

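```bash
python3 - <<'E'
from h import *
t=get_image("top"); crop(t,320,140,400,260,6,"t2.png")
c=cloud(t); g=t["color"].max(2); m=(c[...,2]>25)&(c[...,2]<70)&(c[...,1]<-160)&(c[...,1]>-330)&(c[...,0]>500)&(c[...,0]<660)&(g<90)
P=c[m][:,:2].astype(np.float32); print(len(P),cv2.boxPoints(cv2.minAreaRect(P)))
print(plane(t,[[336,153],[380,187],[385,178]],45.))
E
```

```text
444 [[ 497.35776 -270.58447]
 [ 527.0343  -335.12692]
 [ 689.40393 -260.46967]
 [ 659.7274  -195.92722]]
[[ 678.24151611 -186.80278314   45.        ]
 [ 587.1261959  -291.85043079   45.        ]
 [ 609.9235639  -306.36091176   45.        ]]
```

View pics/t2.png

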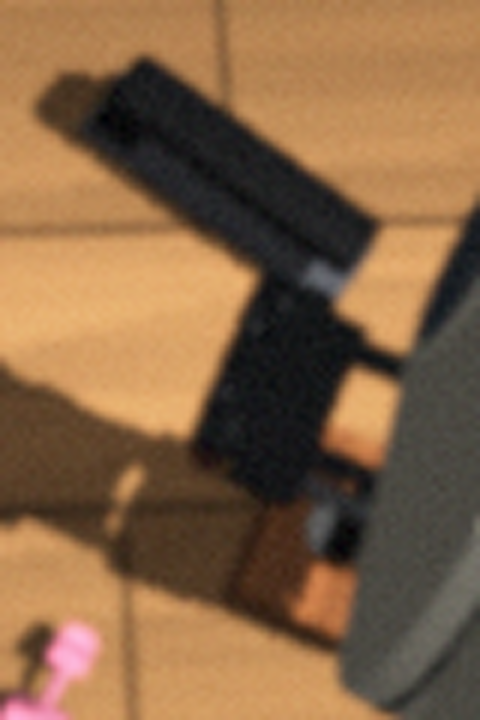

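The top view shows the stapler clear of the gripper, with its nearest corner about 100 mm from the key. I descend and grip.

send_rows:
  rows:
    - [0,0,0.016,0,1]
    - [0,0,0.016,0,1]
    - [0,0,0.015,0,1]
    - [0,0,0,0,1]
    - [0,0,0,0,1]

```text
t: 3.9
ee_pos: [483.6, -273.5, 135.9]
orientation: [-0.71, -3.06, -0.0]
ft_force: [-0.5, 0.4, 0.4]
width: 87.7
```

send_rows:
  rows:
    - [0,0,0,0,-1]
    - [0,0,0,0,-1]
    - [0,0,0,0,-1]
    - [0,0,0,0,-1]
    - [0,0,0,0,-1]

```text
t: 4.4
ee_pos: [483.5, -273.5, 135.9]
orientation: [0.71, 3.06, -0.0]
ft_force: [0.4, -0.4, 0.6]
width: 51.4
```

send_rows:
  rows:
    - [0,0,0,0,-1]
    - [0,0,0,0,-1]
    - [0,0,0,0,-1]

```text
t: 4.7
ee_pos: [483.4, -273.5, 135.6]
orientation: [-0.71, -3.06, -0.0]
ft_force: [0.2, 0.1, 0.3]
width: 27.1
```

send_rows:
  rows:
    - [0,0,0,0,-1]
    - [0,0,0,0,-1]
    - [0,0,0,0,-1]
    - [0,0,0,0,-1]

```text
t: 5.1
ee_pos: [483.5, -273.5, 135.6]
orientation: [-0.71, -3.06, 0.0]
ft_force: [-0.5, -0.3, -0.3]
width: 9.8
```

send_rows:
  rows:
    - [0,0,-0.01,0,-1]
    - [0,0,-0.015,0,-1]
    - [0,0,-0.02,0,-1]
    - [0,0,-0.02,0,-1]
    - [0,0,-0.02,0,-1]

```text
t: 5.6
ee_pos: [483.5, -273.5, 222.8]
orientation: [0.71, 3.059, -0.0]
ft_force: [0.2, 0.6, -0.6]
width: 9.9
```

send_rows:
  rows:
    - [0,0,-0.02,0,-1]
    - [0,0,-0.02,0,-1]
    - [0,0,0,0,-1]
    - [0,0,0,0,-1]

```text
t: 6.0
ee_pos: [483.5, -273.5, 261.5]
orientation: [0.709, 3.059, -0.001]
ft_force: [0.2, 0.9, -0.5]
width: 10.0
```

```bash
python3 - <<'E'
from h import *
to(534.4,31.5,260,3.27)
w=get_image("wrist"); cv2.imwrite("pics/w3.png",w["color"]); s=get_image("scene"); crop(s,100,120,240,260,4,"s3.png")
E
```

```text
t 6.0 pos [ 483.5 -273.5  261.5] yaw 2.686 shift mm [ 88.5 296.2   1.3] turn -0.584 tilt 0.0016 F [ 0.2  0.9 -0.5] w 10.0
```

View pics/w3.png

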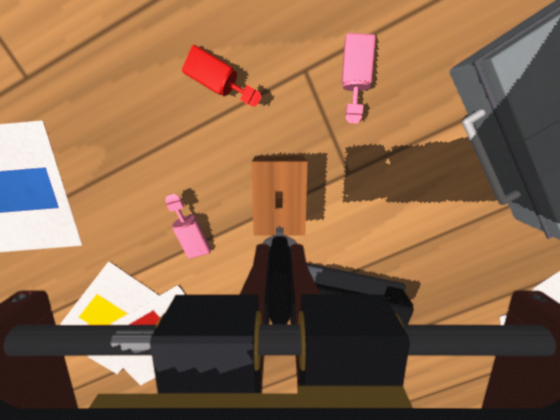

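View pics/s3.png

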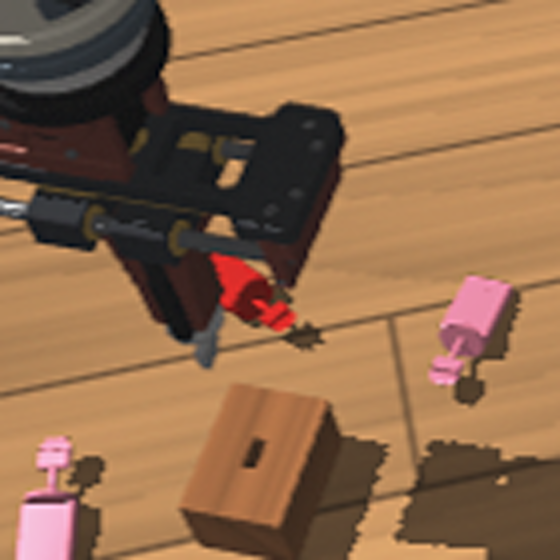

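The key is out and held straight, and the rest's slot is empty at (279,200). I carry it over the lock.

send_rows:
  rows:
    - [0.01,0.035,-0.01,0,-1]
    - [0.013,0.042,-0.01,0,-1]
    - [0.013,0.044,-0.01,0,-1]
    - [0.013,0.044,-0.01,0,-1]
    - [0.013,0.044,-0.008,0,-1]

```text
t: 6.6
ee_pos: [519.5, -56.8, 308.1]
orientation: [-0.71, -3.059, 0.0]
ft_force: [0.5, -0.6, -0.9]
width: 9.7
```

send_rows:
  rows:
    - [0.013,0.044,0,0,-1]
    - [0.013,0.043,0,0,-1]
    - [0,0,0,-0.146,-1]
    - [0,0,0,-0.146,-1]
    - [0,0,0,-0.146,-1]

```text
t: 7.1
ee_pos: [534.2, 31.8, 307.3]
orientation: [-0.016, -3.139, 0.0]
ft_force: [-0.2, 0.4, -0.6]
width: 9.9
```

send_rows:
  rows:
    - [0,0,0,-0.146,-1]
    - [0,0,0,0,-1]
    - [0,0,0,0,-1]
    - [0,0,0,0,-1]

```text
t: 7.5
ee_pos: [534.6, 31.0, 308.2]
orientation: [0.196, -3.134, 0.0]
ft_force: [1.0, 0.1, -0.1]
width: 10.0
```

```bash
python3 - <<'E'
from h import *
to(534.4,31.5,310,3.27)
w=get_image("wrist"); cv2.imwrite("pics/w4.png",w["color"]);crop(w,225,130,335,260,6,"w4c.png")
E
```

```text
t 7.5 pos [534.6  31.  308.2] yaw -3.016 shift mm [ 0.1  0.5 -1.8] turn -0.003 tilt 0.001 F [ 1.   0.1 -0.1] w 10.0
```

View pics/w4.png

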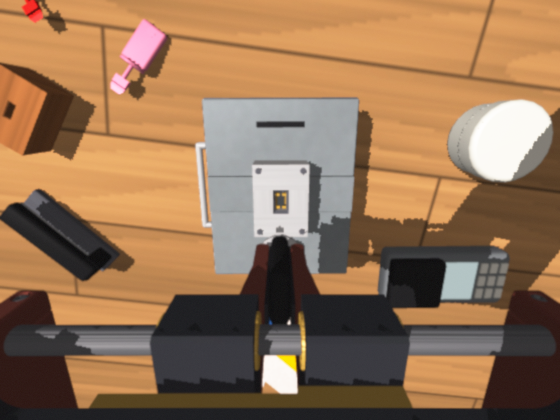

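View pics/w4c.png

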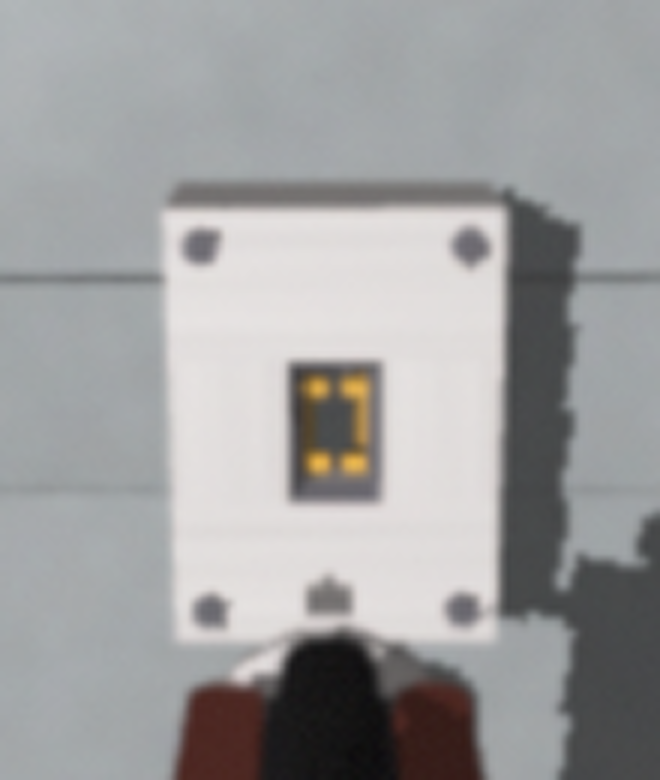

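The lock plate fills the crop, with the keyhole's dark rim at crop (336,431), which is picture (281,202). The four brass pins are visible.

```bash
python3 - <<'E'
from h import *
w=get_image("wrist")
f=lambda a:np.array(a)/6+[224.5+.0,129.5]
for n,a in dict(case=[(163,207),(508,207),(497,640),(176,640)],rim=[(289,362),(383,362),(382,500),(289,500)]).items():
    P=plane(w,f(a),100.); e=P[0]+P[1]-P[2]-P[3]; g=P[1]+P[2]-P[0]-P[3]
    print(n,P.mean(0).round(2),"ang",np.arctan2(e[1],e[0]).round(4),np.arctan2(g[1],g[0])+np.pi/2,np.linalg.norm(e)/2,np.linalg.norm(g)/2)
x=plane(w,f([(200,246),(470,246),(463,609),(211,609)]),100.);print("screws",x.mean(0))
to(534,31.5,250,3.27)
E
```

```text
case [534.26  32.43 100.  ] ang -3.0131 3.266886205980038 75.82072053606912 56.06163300897801
rim [534.27  32.39 100.  ] ang -3.0188 3.266885836157157 24.199634071410582 15.763700316773237
screws [534.52628665  32.46477003 100.        ]
t 7.6 pos [534.7  31.  308.5] yaw -3.015 shift mm [ 0.6  0.6 58.5] turn -0.002 tilt 0.0004 F [ 0.1  0.3 -1.4] w 9.9
```

send_rows:
  rows:
    - [0,0.001,0.02,0,-1]
    - [0,0,0.025,0,-1]
    - [0,0,0.02,0,-1]
    - [0,0,0.01,0,-1]
    - [0,0,0,0,-1]

```text
t: 8.1
ee_pos: [534.0, 32.0, 232.5]
orientation: [0.2, -3.133, -0.0]
ft_force: [0.1, 1.4, -0.0]
width: 9.8
```

send_rows:
  rows:
    - [0,0,0,0,-1]

```text
t: 8.2
ee_pos: [535.0, 32.0, 234.2]
orientation: [-0.201, 3.135, -0.0]
ft_force: [-0.2, -0.4, -1.0]
width: 9.9
```

```bash
python3 - <<'E'
from h import *
to(534.4,31.8,225.7,3.268)
w=get_image("wrist"); crop(w,200,130,360,260,5,"w5c.png")
s=get_image("scene"); crop(s,260,140,360,260,5,"s5.png")
E
```

```text
t 8.2 pos [535.   32.  234.2] yaw -3.014 shift mm [ 0.7 -0.2  8.5] turn 0.001 tilt 0.0006 F [-0.2 -0.4 -1. ] w 9.9
```

View pics/w5c.png

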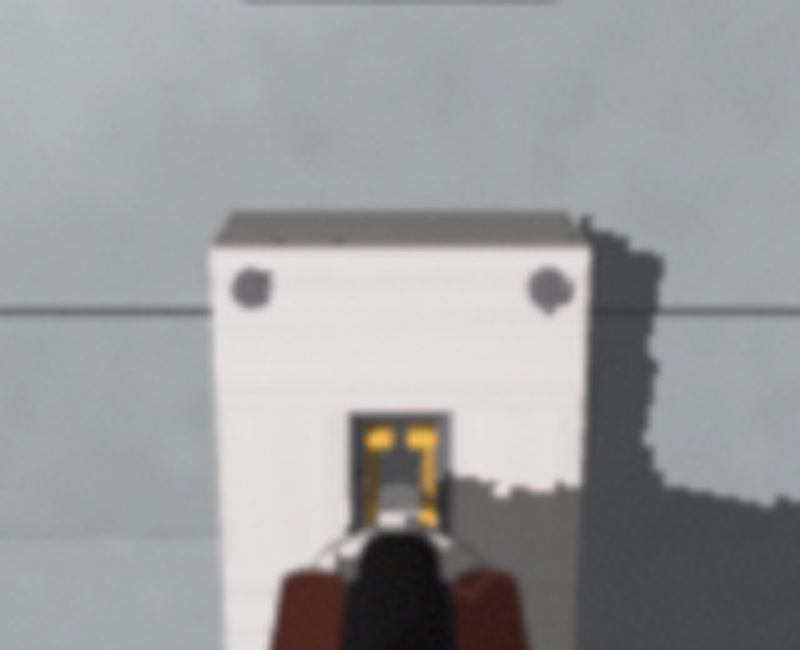

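View pics/s5.png

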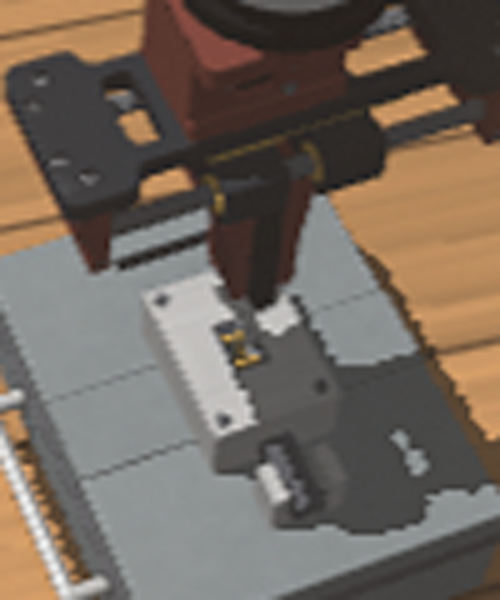

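The key's tip at crop (399,495) is centred over the slot, whose rim runs from x 350 to 452. I lower it gently.

send_rows:
  rows:
    - [0,0,0.005,0,-1]
    - [0,0,0.005,0,-1]
    - [0,0,0.004,0,-1]
    - [0,0,0,0,-1]

```text
t: 8.7
ee_pos: [534.2, 32.1, 219.0]
orientation: [0.201, -3.134, -0.0]
ft_force: [-0.1, -0.2, -0.6]
width: 9.8
```

send_rows:
  rows:
    - [0,0,0.003,0,-1]
    - [0,0,0.002,0,-1]
    - [0,0,0.002,0,-1]
    - [0,0,0,0,-1]

```text
t: 9.1
ee_pos: [534.8, 32.1, 213.1]
orientation: [-0.201, 3.135, -0.0]
ft_force: [-2.8, 0.3, 5.6]
width: 9.6
```

Contact is at the expected pin height with about 6 N. I rock the key.

send_rows:
  rows:
    - [0,0,0,0.12,-1]
    - [0,0,0,0.12,-1]
    - [0,0,0,0.11,-1]
    - [0,0,0,0,-1]

```text
t: 9.5
ee_pos: [535.3, 32.3, 213.2]
orientation: [0.349, 3.12, 0.001]
ft_force: [0.3, 1.6, 3.0]
width: 9.8
```

send_rows:
  rows:
    - [0,0,0,-0.14,-1]
    - [0,0,0,-0.14,-1]
    - [0,0,0,-0.14,-1]
    - [0,0,0,-0.14,-1]
    - [0,0,0,-0.14,-1]

```text
t: 10.0
ee_pos: [535.3, 31.8, 213.1]
orientation: [-0.758, 3.047, -0.001]
ft_force: [1.4, -2.5, 2.5]
width: 9.9
```

send_rows:
  rows:
    - [0,0,0,0,-1]

```text
t: 10.1
ee_pos: [535.3, 31.8, 213.1]
orientation: [-0.75, 3.049, -0.001]
ft_force: [1.0, -1.7, 2.7]
width: 10.1
```

send_rows:
  rows:
    - [0,0,0.0005,0.14,-1]
    - [0,0,0,0.14,-1]
    - [0,0,0,0.14,-1]
    - [0,0,0,0.14,-1]
    - [0,0,0,0.14,-1]

```text
t: 10.6
ee_pos: [534.8, 32.1, 212.5]
orientation: [0.36, 3.121, -0.0]
ft_force: [-0.3, -0.6, 5.7]
width: 9.6
```

send_rows:
  rows:
    - [0,0,0.0005,0,-1]
    - [0,0,0,-0.13,-1]
    - [0,0,0,-0.13,-1]
    - [0,0,0,-0.1,-1]
    - [0,0,0.001,0,-1]

```text
t: 11.1
ee_pos: [535.0, 31.6, 211.9]
orientation: [-0.218, 3.133, -0.001]
ft_force: [-3.8, -2.7, 20.2]
width: 10.0
```

```bash
python3 - <<'E'
from h import *
to(534.4,31.8,212,3.268); print(telemetry.get_obs()["moment"])
E
```

```text
t 11.1 pos [535.   31.6 211.9] yaw -3.003 shift mm [ 0.6  0.2 -0.1] turn 0.013 tilt 0.0011 F [-3.8 -2.7 20.2] w 10.0
[-0.60543195  0.77046207 -0.0617191 ]
```

Still blocked at 20 N. I ease off and rock again with twist and side-to-side.

send_rows:
  rows:
    - [0,0,-0.0008,0.013,-1]
    - [0,0.001,0,0,-1]
    - [0,0.0012,0,0,-1]
    - [0,-0.0015,0,0,-1]
    - [0,-0.0015,0,0,-1]

```text
t: 11.6
ee_pos: [534.3, 31.8, 211.0]
orientation: [0.195, -3.134, -0.002]
ft_force: [0.1, 6.2, 0.6]
width: 10.3
```

send_rows:
  rows:
    - [0,-0.0014,0,0,-1]
    - [0,0,0,0,-1]
    - [0,0.0022,0,0,-1]
    - [0,0,0,0,-1]

```text
t: 12.0
ee_pos: [534.4, 32.0, 211.3]
orientation: [0.197, -3.135, 0.001]
ft_force: [0.2, -0.0, -0.6]
width: 9.8
```

```bash
python3 - <<'E'
from h import *
to(534.4,31.8,212,3.268); print(telemetry.get_obs()["moment"])
E
```

```text
t 12.0 pos [534.4  32.  211.3] yaw -3.016 shift mm [ 0.  -0.2 -0.7] turn -0.001 tilt 0.0008 F [ 0.2 -0.  -0.6] w 9.8
[ 0.05301698  0.03419927 -0.04879526]
```

The force has dropped to zero at a lower height, so the pins seem to have given way. I lower in steps.

send_rows:
  rows:
    - [0,0,0.002,0,-1]
    - [0,0,0.002,0,-1]
    - [0,0,0,0,-1]

```text
t: 12.3
ee_pos: [534.4, 31.9, 207.1]
orientation: [0.196, -3.135, 0.0]
ft_force: [-0.7, 0.5, -0.2]
width: 9.7
```

send_rows:
  rows:
    - [0,0,0.003,0,-1]
    - [0,0,0.003,0,-1]
    - [0,0,0.003,0,-1]
    - [0,0,0.002,0,-1]
    - [0,0,0,0,-1]

```text
t: 12.8
ee_pos: [534.4, 32.0, 196.1]
orientation: [0.196, -3.135, 0.0]
ft_force: [-0.1, -0.3, -0.2]
width: 9.8
```

send_rows:
  rows:
    - [0,0,0.002,0,-1]
    - [0,0,0.001,0,-1]
    - [0,0,0.001,0,-1]
    - [0,0,0,0,-1]

```text
t: 13.2
ee_pos: [534.6, 32.0, 192.4]
orientation: [0.196, -3.135, 0.0]
ft_force: [-1.6, 0.1, -0.8]
width: 9.5
```

```bash
python3 - <<'E'
from h import *
to(534.4,31.8,190.7,3.268); print(telemetry.get_obs()["moment"])
E
```

```text
t 13.2 pos [534.6  32.  192.4] yaw -3.016 shift mm [ 0.2 -0.2  1.7] turn -0.001 tilt 0.0002 F [-1.6  0.1 -0.8] w 9.5
[ 0.04250949 -0.05803996  0.02189966]
```

send_rows:
  rows:
    - [0,0,0.001,0,-1]
    - [0,0,0.001,0,-1]
    - [0,0,0,0,-1]

```text
t: 13.5
ee_pos: [534.7, 32.1, 190.7]
orientation: [-0.197, 3.135, -0.0]
ft_force: [-0.2, 0.9, 1.1]
width: 9.6
```

send_rows:
  rows:
    - [0,0,0.001,0,-1]
    - [0,0,0,0,-1]

```text
t: 13.7
ee_pos: [534.7, 32.1, 190.6]
orientation: [-0.197, 3.135, 0.0]
ft_force: [-3.4, -0.6, 13.9]
width: 9.5
```

```bash
python3 - <<'E'
from h import *
s=get_image("scene"); crop(s,260,140,360,260,5,"s6.png")
E
```

```text
(no output)
```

View pics/s6.png

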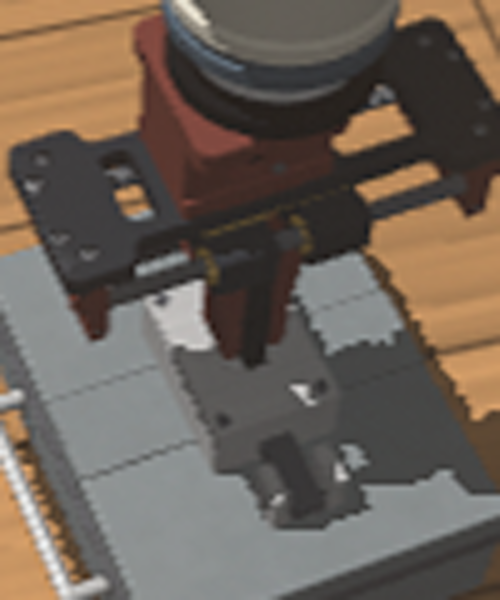

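The fingers are down at the lock with the collar hidden beneath them, at the height and force expected for home. I turn clockwise (+ about tool z).

send_rows:
  rows:
    - [0,0,0,0.1,-1]
    - [0,0,0,0.12,-1]
    - [0,0,0,0.12,-1]
    - [0,0,0,0.12,-1]
    - [0,0,0,0.12,-1]

```text
t: 14.25
ee_pos: [535.4, 32.0, 190.6]
orientation: [0.715, 3.057, 0.001]
ft_force: [-1.1, -1.2, 9.3]
width: 10.1
```

```bash
python3 - <<'E'
from h import *
to(534.4,31.8,190.7,3.268-1.75); print(telemetry.get_obs()["moment"])
E
```

```text
t 14.25 pos [535.4  32.  190.6] yaw 2.682 shift mm [ 0.8 -0.6 -0.1] turn 1.164 tilt 0.002 F [-1.1 -1.2  9.3] w 10.1
[-0.19924286  0.28133321  0.11890693]
```

send_rows:
  rows:
    - [0,0,0,0.12,-1]
    - [0,0,0,0.12,-1]
    - [0,0,0,0.12,-1]
    - [0,0,0,0.12,-1]
    - [0,0,0,0.12,-1]

```text
t: 14.75
ee_pos: [535.2, 31.7, 190.6]
orientation: [1.586, 2.71, 0.0]
ft_force: [-3.4, -3.4, 11.7]
width: 10.0
```

send_rows:
  rows:
    - [0,0,0,0.12,-1]
    - [0,0,0,0.12,-1]
    - [0,0,0,0.12,-1]
    - [0,0,0,0.12,-1]
    - [0,0,0,0.09,-1]

```text
t: 15.25
ee_pos: [534.8, 31.5, 190.6]
orientation: [2.284, 2.156, -0.001]
ft_force: [-4.5, -4.3, 12.3]
width: 9.8
```

send_rows:
  rows:
    - [0,0,0,0,-1]
    - [0,0,0,0,-1]

```text
t: 15.45
ee_pos: [534.8, 31.5, 190.6]
orientation: [2.279, 2.16, -0.0]
ft_force: [-3.5, -3.7, 12.5]
width: 9.8
```

```bash
python3 - <<'E'
from h import *
to(534.4,31.8,190.7,3.268-1.75); print(telemetry.get_obs()["moment"])
s=get_image("scene"); crop(s,260,140,360,260,5,"s7.png"); w=get_image("wrist"); cv2.imwrite("pics/w7.png",w["color"])
t=get_image("top"); crop(t,205,150,300,260,6,"t7.png")
E
```

```text
t 15.45 pos [534.8  31.5 190.6] yaw 1.517 shift mm [ 0.3 -0.4 -0.1] turn -0.001 tilt 0.0011 F [-3.5 -3.7 12.5] w 9.8
[-0.85653144  0.81661439 -0.03024768]
```

View pics/s7.png

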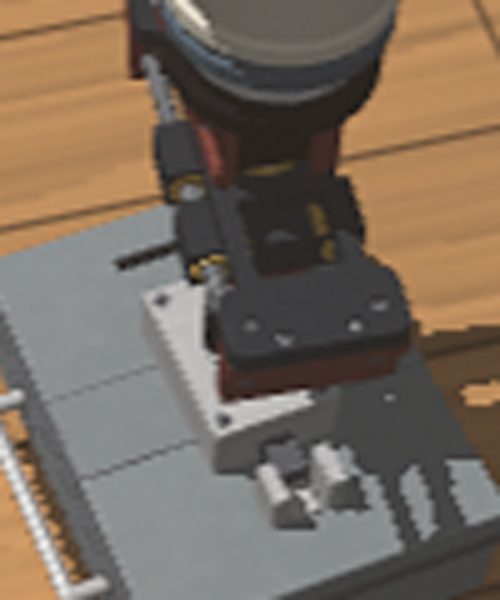

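View pics/w7.png

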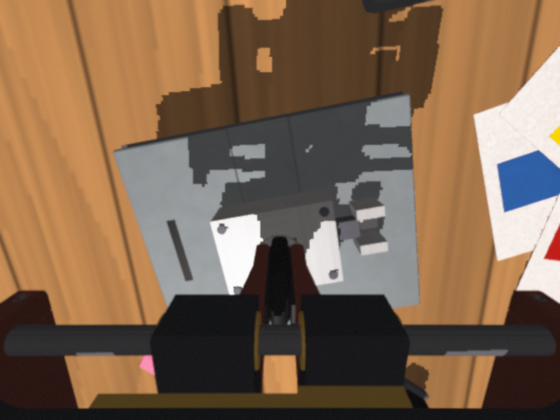

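The bolt in the scene crop at (283,455) has withdrawn from the keeper. I measure how far.

```bash
python3 - <<'E'
from h import *
w=get_image("wrist"); crop(w,320,190,400,265,9,"w8.png")
E
python3 -c "
import cv2,numpy as np
a=cv2.imread('pics/t_box.png')[:330];b=cv2.imread('pics/t7.png')
cv2.imwrite('pics/m8.png',np.hstack([a[:330],cv2.resize(b,None,fx=1,fy=1)[60:390]])[:, :])" ; python3 -c "
from h import *
t=get_image('top'); cv2.imwrite('pics/t8.png',cv2.resize(t['color'][165:200,225:270],None,fx=12,fy=12))
t0=cv2.imread('pics/top0.png'); a=cv2.resize(t0[165:200,225:270],None,fx=8,fy=8);b=cv2.resize(t['color'][165:200,225:270],None,fx=8,fy=8);cv2.imwrite('pics/m8.png',np.hstack([a,b]))
for i in range(8): o=telemetry.get_obs(); print(o['moment'].round(3)); get_image('top')
"
```

```text
[-0.82   0.766 -0.051]
[-0.852  0.789  0.025]
[-0.838  0.763 -0.044]
[-0.827  0.742 -0.061]
[-0.848  0.747 -0.049]
[-0.83   0.847 -0.012]
[-0.847  0.733 -0.035]
[-0.86   0.751 -0.02 ]
```

View pics/m8.png

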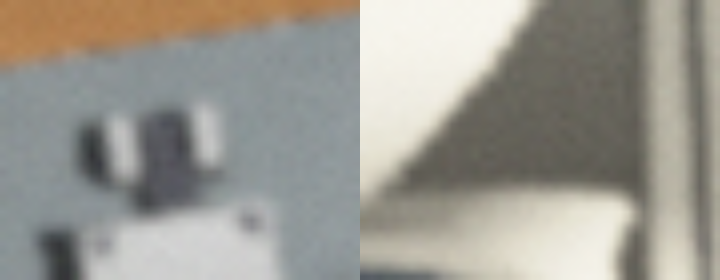

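View pics/w8.png

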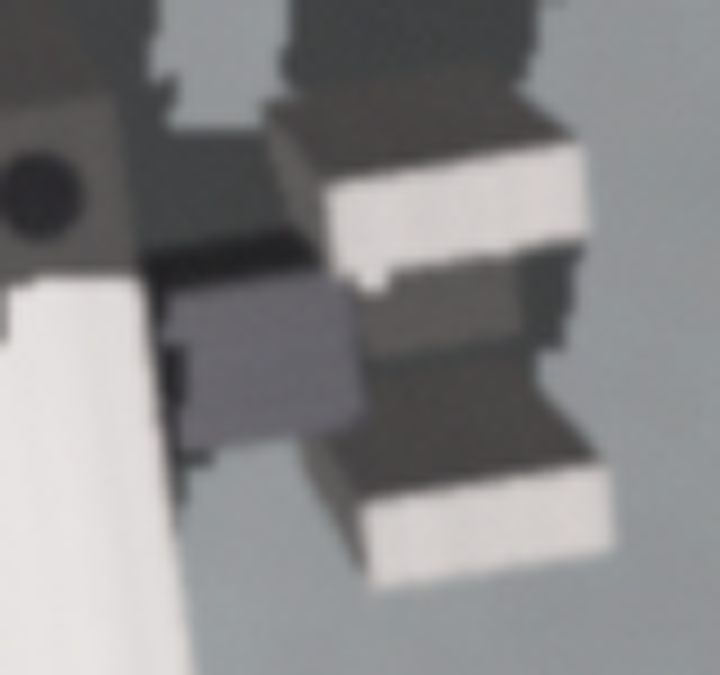

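```bash
python3 - <<'E'
from h import *
w=get_image("wrist"); c=cloud(w)
f=lambda a:np.array(a)/9+[319.5,189.5]
for n,a in dict(bolt=(270,360),keepA=(450,210),keepB=(490,525)).items():
    u,v=f(a).round().astype(int); print(n,c[v-1:v+2,u-1:u+2,2].round(0).ravel())
hb=np.median(c[228:233,345:352,2]); hk=np.median(c[212:214,362:380,2]); print(hb,hk)
o=np.array([534.3,32.4]); d=np.array([np.cos(.126),np.sin(.126)])
def lx(a,z): return ((plane(w,f(a),z)[:,:2]-o)@d).round(1)
print("bolt end",lx([(360,300),(368,400)],hb),"keeper far",lx([(583,150),(590,230),(603,470),(612,545)],hk),"near",lx([(328,195),(365,510)],hk))
import types
t=get_image("top"); t0=dict(t); g=lambda a:np.array(a)/8+[224.5,164.5]
def lt(a,z): return ((plane(t,g(a),z)[:,:2]-o)@d).round(1)
print("before: bolt",lt([(145,112),(185,108)],hb),"keeper far",lt([(105,117),(132,115),(193,104),(215,100)],hk))
E
```

```text
bolt [82. 84. 83. 82. 83. 84. 83. 82. 83.]
keepA [ 91.  92.  91.  92.  91.  92.  91.  91. 272.]
keepB [90. 91. 91. 91. 91. 92. 90. 91. 91.]
83.09036088225122 90.91665675776505
bolt end [56.6 56.4] keeper far [71.4 71.5 71.1 71.3] near [53.4 53.6]
before: bolt [75.1 74.5] keeper far [73.3 72.7 73.2 73.4]
```

The bolt has moved about 17 mm, so the plug is near 1.5 rad. I add a little margin, let it settle, and hand in.

send_rows:
  rows:
    - [0,0,0,0.06,-1]
    - [0,0,0,0,-1]
    - [0,0,0,0,-1]
    - [0,0,0,0,-1]

```text
t: 16.6
ee_pos: [534.8, 31.5, 190.6]
orientation: [2.343, 2.091, -0.0]
ft_force: [-3.3, -3.9, 12.2]
width: 9.5
```

```bash
python3 - <<'E'
from h import *
to(534.4,31.8,190.7,3.268-1.81)
s=get_image("scene"); cv2.imwrite("pics/s9.png",s["color"])
E
```

```text
t 16.6 pos [534.8  31.5 190.6] yaw 1.457 shift mm [ 0.3 -0.4 -0.1] turn -0.001 tilt 0.0011 F [-3.3 -3.9 12.2] w 9.5
```

View pics/s9.png

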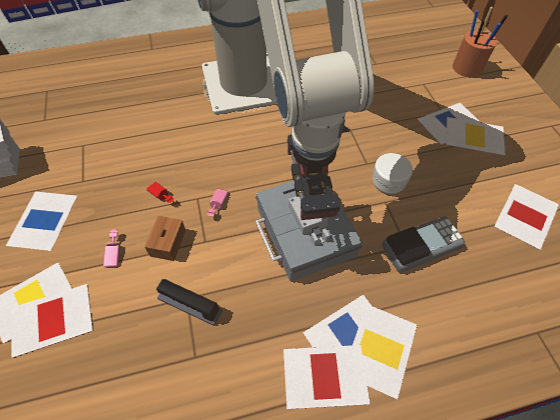

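The picture shows the tub (392,173), terminal (424,243) and stapler (188,300) where they started. The rest at (165,237) is empty and the gripper is at the lock.

```bash
python3 -c "
from workcell import ctrl
print(ctrl.close_job())"
```

```text
the job is handed in; nothing more can be done
None
```

The job is handed in at about 16.6 s: the key is home in the lock, turned clockwise about 1.81 rad at the gripper, and still gripped. No verdict was reported.

- **What I did:** I lifted the key about 126 mm from its rest and carried it over the keyhole. At the sticky pins I rocked it by ±0.35 rad; it still stuck, with 20 N of push, so I eased off and rocked it about 2 mm side to side, which freed it. I then pushed it home and turned it.
- **Final grip and height:** Jaw opening is 9.5 mm on the key. TCP height is 190.6 mm, against 190.7 mm predicted for fully home, with about 12 N still pressing down and no measurable tilt.
- **Bolt:** Before the last 0.06 rad of turn, it had drawn back about 17 mm, so the plug was at roughly 1.5 rad. That is good to about 1–2 mm, because the two views disagreed by about 2 mm on where the keeper is. I did not measure the bolt again after that last turn.
- **Other objects:** The tub, card terminal and stapler look unmoved in the last picture.
- **Not confirmed:** The moment about the vertical axis was too noisy (0.03 to −0.06 N m) to show the return spring's 0.08 N m. In the home position the fingers hid the collar, so "home" rests on height and force.

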